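# Sift the shower-filter balls over the half-open drawer

## Task

Take the slotted sieve by its handle and shake it over the half-open acrylic drawer until both small worn ceramic filter balls have dropped through into the drawer while the two large ones stay in the sieve. Then tip the two large balls over the sieve's open front into the round bowl (not the oblong soap dish), and set the empty sieve back down level across the drawer where it was. Move the balls only with the sieve, never with the fingers.

Things in the scene. Friction and masses are not known exactly. Their poses are not given: they have to be found in the camera images.
- sieve: Grey plastic sieve 120 (x) x 118 (y) mm, 250 g. Origin: centre of its underside, z up. Floor 6 mm thick, three slots 21 mm wide along x at y = -33, 0, +33 mm. Walls 32 mm high at the back (+x) and sides; the front (-x, towards the robot) is open. Four tabs at floor level (x = +-30 mm) reach out to y = +-107 mm and rest on the drawer's side walls. Lies on the drawer at the start.
- sieve_grip (a point): Centre of the grip bar of the sieve's bow handle, 90 mm above the sieve's origin. The bar runs along the sieve's y, 120 mm long, 14 mm thick (x), 22 mm tall; 73 mm free between floor and bar. Axes as the sieve's.
- sieve_front (a point): Middle of the open front edge at floor height, 60 mm in -x of the sieve's origin and 6 mm above it. An 8 mm bar flush with the floor closes the slots here; tilted front down, the large balls roll over it at about 32 degrees (45 to 50 is sure).
- drawer: Clear acrylic drawer, fixed half open. Origin: underside centre of its open front compartment, 160 (x) x 150 (y) mm inside, walls 60 mm high, 4 mm thick. Its front with a steel knob faces -x, the robot; the clear housing (80 mm high, 174 mm wide, nail clipper inside) spans x = +85 to +245 mm. At the start the sieve's origin is 60 mm above this one.
- bowl: Loose round white ceramic bowl, 160 mm across the rim, 55 mm high, 600 g. Origin: centre of its underside. It stands left or right of the drawer; the white oblong soap dish (100 x 140 x 28 mm) stands on the other side.
- large_a: Large white ceramic ball, 40 mm diameter, 70 g; origin at its centre. Too big for the slots: it sits 3 mm sunk in a slot of the sieve.
- large_b: Second large white ceramic ball, same as large_a.
- small_a: Small white ceramic ball, 16 mm diameter, 10 g; origin at its centre. Starts on a 12 mm wide strip between two slots, kept by a 2 mm groove until the sieve is shaken (best sideways, along the sieve's y); it then drops through a slot.
- small_b: Second small white ceramic ball, same as small_a, on the other such strip.
Mind the look-alikes: they are no part of the job. What is shaped like the sieve but blue is not meant.

How it is judged:
By the outcome, as a careful person would: the job done as asked, in the order asked, and still so for the second after the job is handed in, with the robot touching nothing.
It also fails if it takes over 58 s, if anything falls off the work surface, if the arm or the gripper's body presses on something with over 40 N, if the wrist force passes 120 N, or if a joint passes its speed limit or range.

## Robot

A 7-joint arm with a two-finger parallel gripper is mounted at the origin on the work surface. World frame = base frame: x ahead of the robot, y to its left, z up, the work surface at z = 0. Lengths are in m, angles in rad, forces in N, time in s.
With the tool pointing down it reaches from about 0.425 to 0.875 m from the base axis. Payload 4.7 kg.
Tool frame: the origin (TCP) lies midway between the tips of the shut fingers; the grasp point (between the pads) lies 19 mm behind it; z points along the fingers, y is the line along which they close (so a half turn about z gives the same grasp; the last joint's range is limited). The gripper opens to 87 mm and grips with 3 to 60 N. Pads are 19 mm wide; open, the fingers measure 117 mm over their backs; the gripper's body (75 mm by 190 mm) begins 51 mm behind the grasp point.
Start: joints at [0.014, 0.321, -0.07, 1.45, 0.023, 1.371, -0.057], TCP at [0.65, -0, 0.223] pointing down, gripper open.
Joint ranges: [-2.86, 2.86], [-0.3, 2.09], [-1.38, 1.24], [0.06, 2.45], [-1.56, 4.7], [0.09, 2.05], [-2.69, 2.69]. Speed limits (rad/s): [2.57, 2.57, 3.14, 3.14, 3.14, 3.14, 3.14].

## Interface

Orientations are given as a rotation vector (axis times angle).
In Python, from bench import ctrl gives the robot as it stands. The module is installed in compiled form; this text tells all that it offers.
- The arm moves only by the shell command python3 -m handwheel 'ROWS' [FORCE]. ROWS is JSON, a list of rows, each a list of 7 numbers: the finger opening in m, from 0 to 0.087, then the shift along the tool's x, y, z in m, then the turn, a rotation vector about the tool's x, y, z in degrees. A call has 1 to 12 rows; each row shifts and turns the commanded pose from where the row before left it, along the tool's axes as they then stand; what a row does not reach is not made up. A row lasts 1/8 s, in which the tool goes at most 62.5 mm and 10.7 degrees, less where a joint would pass 70% of its speed; a pose out of reach is approached as far as the arm can. A call is refused whole if a number of a shift passes 0.0625 or a number of a turn 10.7, either way. A call with a gripper value outside its range is refused whole. The fingers move at their own pace and stop on an object; FORCE is the grip in N (left out, the last holds). Time passes only in rows, so rows that do not move let the fingers close. It gives the time, the measured TCP pose, the force, the opening and the grip force at its end, in the units of the state.
- ctrl.get_state(): the state, without advancing time (a new reading comes with each control period).
- ctrl.get_image(name): name is "scene" or "side" or "wrist"; returns (picture, depth): 384x512x3 uint8, blue, green, red; 384x512 float32, m along the optical axis (not along the pixel's ray), 0 where there is no reading.
- ctrl.camera_info(name): a dict with "intrinsics" (3x3 intrinsics, pixels), "R" (3x3) and "t" (3): a world point X has camera coordinates R X + t. Camera axes: x right, y down, z forward; pixel columns grow to the right and rows downward; lengths in m; the calibration is good to about 2 mm. A picture is of the moment at which its call begins: read the wrist's pose just before it. camera_info takes no time and is no camera call; for the wrist camera it gives the pose at the moment of the call.
- ctrl.close_job(): hands the job in; it is judged then, once.
The state is a dict: "time": time; "joint_positions": joint angles; "qd": joint speeds; "joint_torque": joint torques, N m; "position": TCP position; "tool_rot": TCP orientation; "ft_force": force on the tool from outside, world axes, zero at the start; "torque": the same for the moment, N m; "grip_width": opening from 0.0 (shut) to 1.0 (fully open); "grip_force": force on a finger pad.
Only numpy, scipy, OpenCV 4.12 (cv2) and the standard library are available. Lean on these libraries where they do the work, as an engineer would, in place of code of your own. Each camera call takes 0.05 s, during which the arm holds its last target. There are 200 camera calls.

## Working session

There is one attempt and no reset: what is moved stays moved. The work goes in short steps, Python scripts to look and compute and a shell command to move; the robot and the scene stay as the last step left them, time stands still between calls to the robot, and variables do not carry over. Pictures are saved under pics/ and viewed, at most 10 in all, crops included, and the job is handed in when it is done.

```bash
mkdir -p pics
cat > h.py <<'E'
import numpy as np, cv2
from scipy.spatial.transform import Rotation as Ro
from bench import ctrl
def grab(n):
    ci=ctrl.camera_info(n); im,d=ctrl.get_image(n)
    return im,d,(np.array(ci["intrinsics"]),np.array(ci["R"]),np.array(ci["t"]))
def pts(d,c):
    K,R,t=c; v,u=np.mgrid[:d.shape[0],:d.shape[1]]
    P=np.stack([(u-K[0,2])/K[0,0]*d,(v-K[1,2])/K[1,1]*d,d],-1)
    return (P-t)@R
def ray(u,v,c,z):
    K,R,t=c; o=-R.T@t; w=R.T@np.linalg.inv(K)@np.array([u,v,1.]); return o+w*(z-o[2])/w[2]
E
python3 - <<'E'
from h import *
import pickle
s=ctrl.get_state(); print(s)
D={}
for n in ["scene","side","wrist"]:
    im,d,c=grab(n); D[n]=(im,d,c); print(n,-c[1].T@c[2],c[1][2],c[0][0,0])
pickle.dump(D,open("d0.pkl","wb"))
cv2.imwrite("pics/s0.png",np.hstack([cv2.resize(D["scene"][0],(400,300)),cv2.resize(D["side"][0],(400,300))]))
cv2.imwrite("pics/scene0.png",D["scene"][0]);cv2.imwrite("pics/w0.png",D["wrist"][0])
E
```

```text
{'time': 0.0, 'joint_positions': array([ 0.01409352,  0.32181638, -0.07007521,  1.45166687,  0.0226357 ,
        1.37079627, -0.05685882]), 'qd': array([-2.19607618e-04,  5.72096000e-04, -1.93418888e-04,  6.35320903e-05,
        8.81974973e-04, -1.76174718e-03, -5.10729241e-04]), 'joint_torque': array([-2.58547143e-04, -4.91284704e+01, -4.03903294e-01, -3.12526345e+01,
       -6.40594075e-02,  4.37659642e-02,  1.61017233e-04]), 'position': array([ 6.49450303e-01, -6.46518000e-05,  2.21469831e-01]), 'tool_rot': array([-2.22047669, -2.22064576,  0.00225549]), 'ft_force': array([0.6320902 , 0.18883648, 0.13094015]), 'torque': array([ 0.02061485,  0.00768005, -0.00356624]), 'grip_force': 0.0, 'grip_width': 1.0008065097560985}
scene [1.0536435  0.7002258  0.96716258] [-0.50843074 -0.55628309 -0.65730306] 497.1195275474049
side [ 0.16560336 -0.59322459  0.62603109] [ 0.28532829  0.71975994 -0.63287708] 364.94350396763343
wrist [0.6507668  0.08468001 0.38225132] [-0.00228504 -0.30526092 -0.95226601] 323.39643643960557
```

View pics/scene0.png

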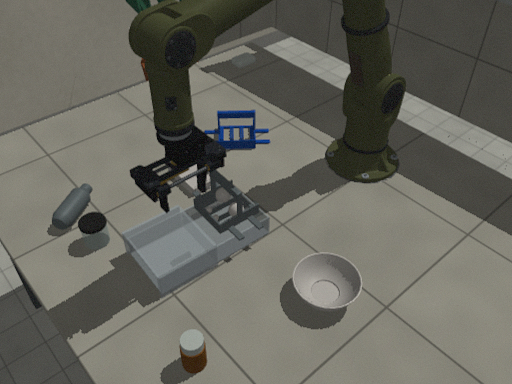

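View pics/w0.png

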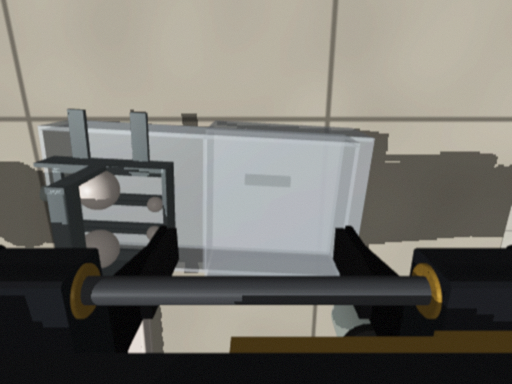

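The scene picture shows the dark grey sieve on the clear drawer at about (230,210), the bowl at (327,283) on the robot's left, and the blue look-alike at (237,130). The wrist picture shows the sieve at left: bar at (65,220), large balls at (100,190) and (100,248), small balls at (155,204) and (153,233).

Run:
```python
from h import *
import pickle
D=pickle.load(open("d0.pkl","rb"))
cv2.imwrite("pics/side0.png",cv2.resize(D["side"][0],(800,600)))
for n in D:
    im,d,c=D[n]; P=pts(d,c); hsv=cv2.cvtColor(im,cv2.COLOR_BGR2HSV)
    X,Y,Z=P[...,0],P[...,1],P[...,2]
    ok=(d>0)&(X>.38)&(X<.68)&(abs(Y)<.2)
    # grip bar top
    m=ok&(Z>.148)&(Z<.175)&(X<.6)
    print(n,"bar",m.sum(), *( [np.percentile(P[m],[2,50,98],axis=0).round(3).tolist()] if m.sum() else []))
    if n=="wrist" and m.sum():
        r=cv2.minAreaRect((P[m][:,:2]*1000).astype(np.float32)); print(r)
    # bowl
    m=(d>0)&(Z>.045)&(Z<.062)&(Y>.12)&(Y<.5)&(X>.3)&(X<.9)&(hsv[...,1]<60)
    if m.sum()>30:
        q=P[m]; (cx,cy),r=cv2.minEnclosingCircle((q[:,:2]*1000).astype(np.float32)); print("bowl",m.sum(),cx,cy,r,np.percentile(q[:,2],98))
```

```text
scene bar 293 [[0.489, -0.094, 0.149], [0.501, -0.036, 0.161], [0.506, 0.015, 0.166]]
bowl 729 459.07684326171875 275.9682922363281 81.4145278930664 0.05924436393693083
side bar 362 [[0.49, -0.109, 0.149], [0.495, -0.058, 0.16], [0.506, 0.009, 0.162]]
bowl 420 609.4843139648438 295.0848693847656 228.0666961669922 0.05732166732544961
wrist bar 1686 [[0.497, -0.034, 0.149], [0.506, -0.008, 0.159], [0.511, 0.014, 0.161]]
((503.168212890625, -12.31787109375), (53.78386688232422, 15.326380729675293), 86.96686553955078)
```

View pics/side0.png

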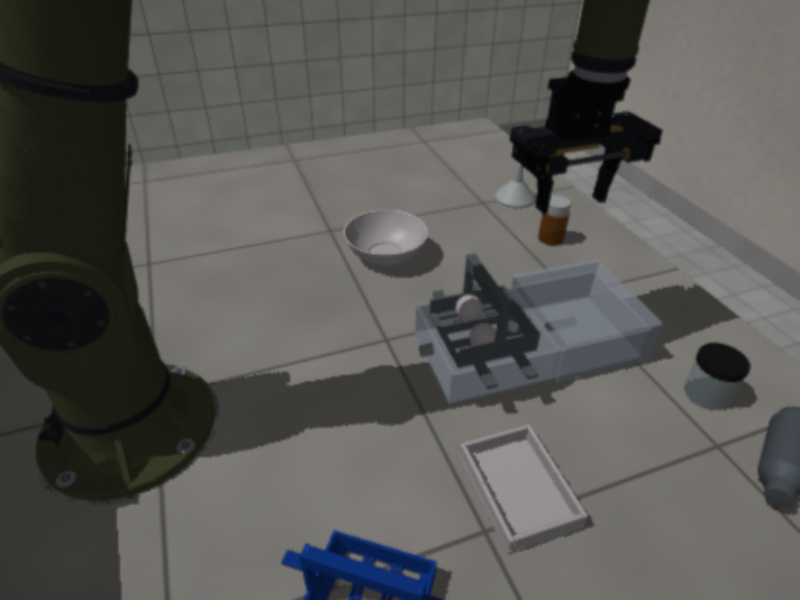

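Side view: sieve bar from about (470,262) to (525,345), bowl at (385,237), soap dish at (522,487) on the robot's right, blue decoy at (365,570). Now I'll fit the bar.

Run:
```python
from h import *
import pickle
D=pickle.load(open("d0.pkl","rb"))
for n in D:
    im,d,c=D[n]; P=pts(d,c); hsv=cv2.cvtColor(im,cv2.COLOR_BGR2HSV)
    X,Y,Z=P[...,0],P[...,1],P[...,2]
    m=(d>0)&(X>.47)&(X<.53)&(abs(Y)<.2)&(Z>.157)&(Z<.166)
    q=P[m]; k=cv2.fitLine((q[:,:2]*1000).astype(np.float32),cv2.DIST_HUBER,0,.01,.01).ravel()
    print(n,m.sum(),"line",k,"yaw",np.degrees(np.arctan2(-k[0]*np.sign(k[1]),abs(k[1]))),q.min(0).round(3),q.max(0).round(3), np.median(q,0).round(3))
    # clear drawer walls top z ~.06 ; balls
    w=(d>0)&(X>.4)&(X<.6)&(Y>-.12)&(Y<.03)&(Z>.07)&(Z<.115)&(hsv[...,2]>120)
    nl,l,st,ce=cv2.connectedComponentsWithStats(w.astype(np.uint8))
    for i in range(1,nl):
        if st[i,4]>25: print("  ball?",ce[i].round(),st[i,4],P[l==i].mean(0).round(3),P[l==i][:,2].max().round(3))
    for s0 in [(-.14,.12)]:
        t=(d>0)&(X>.4)&(X<.6)&(Z>.045)&(Z<.08)&((Y>.02)&(Y<.08)|(Y<-.12)&(Y>-.18))
        if t.sum(): print("  tabs",t.sum(),P[t].min(0).round(3),P[t].max(0).round(3))
```

```text
scene 206 line [ 4.3880273e-02  9.9903679e-01  4.9873459e+02 -3.6790974e+01] yaw -2.5149617 [ 0.487 -0.097  0.157] [0.508 0.017 0.166] [ 0.499 -0.038  0.162]
  ball? [234. 206.] 30 [ 0.498 -0.009  0.101] 0.105
  ball? [193. 221.] 101 [ 0.596 -0.053  0.079] 0.083
  tabs 529 [ 0.428 -0.153  0.045] [0.6   0.066 0.079]
side 251 line [ 5.0667234e-02  9.9871558e-01  4.9771185e+02 -5.3302170e+01] yaw -2.904262 [ 0.489 -0.109  0.157] [0.51  0.011 0.163] [ 0.498 -0.055  0.161]
  ball? [296. 192.] 36 [ 0.485 -0.013  0.097] 0.104
  tabs 526 [ 0.43  -0.158  0.045] [0.6   0.059 0.08 ]
wrist 1178 line [ 4.8188094e-02  9.9883831e-01  5.0374884e+02 -8.9174757e+00] yaw -2.7620437 [ 0.495 -0.035  0.157] [0.512 0.015 0.161] [ 0.504 -0.008  0.159]
  ball? [ 57. 166.] 138 [0.466 0.013 0.09 ] 0.092
  ball? [ 94. 189.] 578 [ 0.501 -0.008  0.097] 0.102
  ball? [206. 242.] 256 [ 0.598 -0.074  0.076] 0.078
  tabs 2599 [ 0.432 -0.12   0.045] [0.599 0.063 0.067]
```

```bash
python3 -m handwheel '[[0.087,-0.02,-0.05,0,0,0,0],[0.087,-0.02,-0.05,0,0,0,0],[0.087,-0.007,-0.05,0,0,0,0],[0.087,0,0,0,0,0,0]]' 50
python3 - <<'E'
from h import *
im,d,c=grab("wrist"); cv2.imwrite("pics/w1.png",im)
P=pts(d,c);X,Y,Z=P[...,0],P[...,1],P[...,2]
m=(d>0)&(X>.47)&(X<.53)&(abs(Y)<.2)&(Z>.155)&(Z<.166)
q=P[m]; k=cv2.fitLine((q[:,:2]*1000).astype(np.float32),cv2.DIST_HUBER,0,.01,.01).ravel()
print(m.sum(),k,np.degrees(np.arctan2(-k[0]*np.sign(k[1]),abs(k[1]))),q.min(0).round(3),q.max(0).round(3), np.median(q,0).round(3))
E
```

```text
time: 0.65
position: [0.4968, -0.0482, 0.2223]
tool_rot: [-2.223, -2.218, 0.002]
ft_force: [0.8, 0.1, -1.2]
grip_width: 1.001
grip_force: 0.0
2919 [ 5.2488353e-02  9.9862152e-01  5.0096854e+02 -4.1228951e+01] -3.0087435 [ 0.491 -0.107  0.156] [0.511 0.014 0.162] [ 0.501 -0.039  0.159]
```

View pics/w1.png

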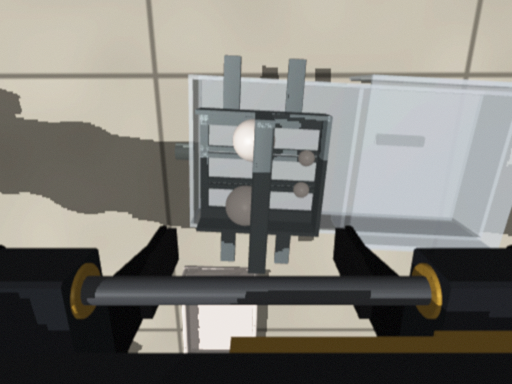

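The wrist picture shows the grip bar running from (264,118) to (258,270). It is centred on the fingers, with the large balls at (250,140) and (243,205) and the small ones at (307,158) and (301,190). All views agree: bar centre (0.501, -0.047, 0.150), yaw −2.9°. I'll descend and grip.

```bash
python3 -m handwheel '[[0.087,0.001,0.004,0.02,0,0,2.9],[0.087,0,0,0.03,0,0,0],[0.087,0,0,0.03,0,0,0],[0.087,0,0,0.011,0,0,0],[0.087,0,0,0,0,0,0],[0.005,0,0,0,0,0,0],[0.005,0,0,0,0,0,0],[0.005,0,0,0,0,0,0],[0.005,0,0,0,0,0,0],[0.005,0,0,0,0,0,0],[0.005,0,0,0,0,0,0]]' 58
```

```text
time: 2.08
position: [0.504, -0.046, 0.1316]
tool_rot: [2.277, 2.164, 0.0]
ft_force: [-0.4, -0.5, -0.5]
grip_width: 0.397
grip_force: 0.0
```

```bash
python3 -m handwheel '[[0.005,0,0,0,0,0,0],[0.005,0,0,0,0,0,0],[0.005,0,0,0,0,0,0],[0.005,0,0,0,0,0,0],[0.005,0,0,0,0,0,0],[0.005,0,0,0,0,0,0]]' 58
```

```text
time: 2.82
position: [0.504, -0.046, 0.1312]
tool_rot: [2.277, 2.164, 0.0]
ft_force: [0.1, -0.7, -3.3]
grip_width: 0.156
grip_force: 57.6
```

```bash
python3 -m handwheel '[[0.005,0,0,-0.006,0,0,0],[0.005,0,0,-0.006,0,0,0],[0.005,0,0,0,0,0,0],[0.005,0.012,0,0,0,0,0],[0.005,-0.024,0,0,0,0,0],[0.005,0.024,0,0,0,0,0],[0.005,-0.024,0,0,0,0,0],[0.005,0.024,0,0,0,0,0],[0.005,-0.024,0,0,0,0,0],[0.005,0.012,0,0,0,0,0],[0.005,0,0,0,0,0,0],[0.005,0,0,0,0,0,0]]' 58
python3 - <<'E'
from h import *
a=grab("wrist")[0]; b=grab("side")[0]; 
b=cv2.resize(b[120:280,240:450],None,fx=1.8,fy=1.8); a=a[40:300,130:400]
h=300; a=cv2.resize(a,(400,385)); b=cv2.resize(b,(400,305))
cv2.imwrite("pics/s1.png",np.vstack([a,b])[:600] if 0 else np.hstack([a,cv2.copyMakeBorder(b,0,80,0,0,cv2.BORDER_CONSTANT)]))
E
```

```text
time: 4.32
position: [0.504, -0.0452, 0.1435]
tool_rot: [-2.275, -2.166, 0.0]
ft_force: [0.2, -1.0, -3.2]
grip_width: 0.155
grip_force: 57.6
```

View pics/s1.png

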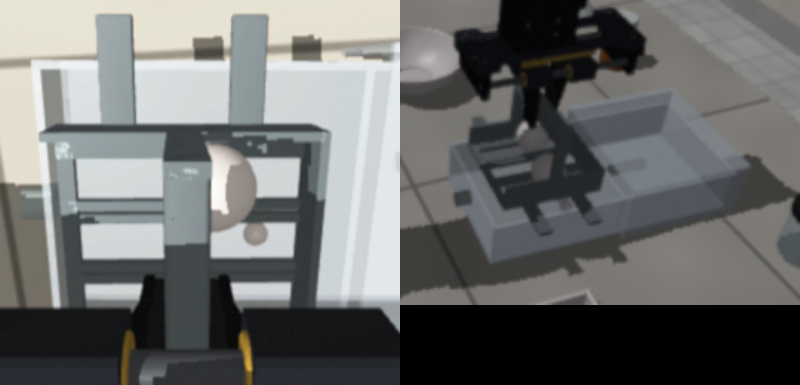

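The left crop shows a large ball at (230,187) and a small ball at (256,233), apparently seen through the middle slot. The right crop shows the sieve level above the drawer. I'll check the heights by depth.

```bash
cat > low.py <<'E'
from h import *
tot=[]
for n in ["scene","side","wrist"]:
    im,d,c=grab(n); P=pts(d,c); 
    if n=="wrist": print("u303 v197:",np.median(P[194:200,300:307].reshape(-1,3),0).round(3))
    X,Y,Z=P[...,0],P[...,1],P[...,2]
    hsv=cv2.cvtColor(im,cv2.COLOR_BGR2HSV)
    w=(d>0)&(X>.43)&(X<.575)&(Y>-.12)&(Y<.03)&(hsv[...,0]<22)&(hsv[...,1]>12)&(im[...,2]>70)&(Z<.14)&(Z>.004)
    nl,l,st,ce=cv2.connectedComponentsWithStats(w.astype(np.uint8))
    for i in range(1,nl):
        if st[i,4]>12: print(n,ce[i].round(),st[i,2:],np.median(P[l==i],0).round(3))
E
python3 low.py
```

```text
scene [217. 194.] [14 13 49] [ 0.508 -0.067  0.106]
scene [228. 208.] [14 14 84] [ 0.519 -0.005  0.11 ]
scene [209. 229.] [ 7  8 21] [ 0.549 -0.052  0.018]
u303 v197: [ 0.549 -0.064  0.017]
wrist [287. 166.] [  33   59 1082] [ 0.527 -0.011  0.108]
wrist [302. 197.] [ 15  14 171] [ 0.548 -0.064  0.016]
```

```bash
python3 -m handwheel '[[0.005,0.013,0,0,0,0,0],[0.005,-0.026,0,0,0,0,0],[0.005,0.026,0,0,0,0,0],[0.005,-0.026,0,0,0,0,0],[0.005,0.026,0,0,0,0,0],[0.005,-0.026,0,0,0,0,0],[0.005,0.026,0,0,0,0,0],[0.005,-0.026,0,0,0,0,0],[0.005,0.013,0,0,0,0,0],[0.005,0,0,0,0,0,0]]' 58;
python3 -m handwheel '[[0.005,0,0,-0.03,0,0,0],[0.005,0,0,-0.03,0,0,0],[0.005,0,0,-0.03,0,0,0],[0.005,0,0,0,0,0,0],[0.005,0,0,0,0,0,0]]' 58; python3 low.py;python3 - <<'E'
from h import *
a=grab("scene")[0][130:290,120:290]; b=grab("side")[0][90:280,240:450]
cv2.imwrite("pics/s2.png",np.hstack([cv2.resize(a,(400,376)),cv2.resize(b,(400,376))]))
E
```

```text
time: 5.82
position: [0.5041, -0.0438, 0.1436]
tool_rot: [-2.274, -2.167, -0.001]
ft_force: [-0.2, -0.7, -3.6]
grip_width: 0.153
grip_force: 57.7
time: 6.45
position: [0.5033, -0.0457, 0.2322]
tool_rot: [-2.275, -2.164, 0.002]
ft_force: [0.5, -0.4, -4.1]
grip_width: 0.155
grip_force: 57.7
scene [209. 229.] [ 8  9 27] [ 0.549 -0.052  0.017]
u303 v197: [ 0.559 -0.101  0.002]
```

View pics/s2.png

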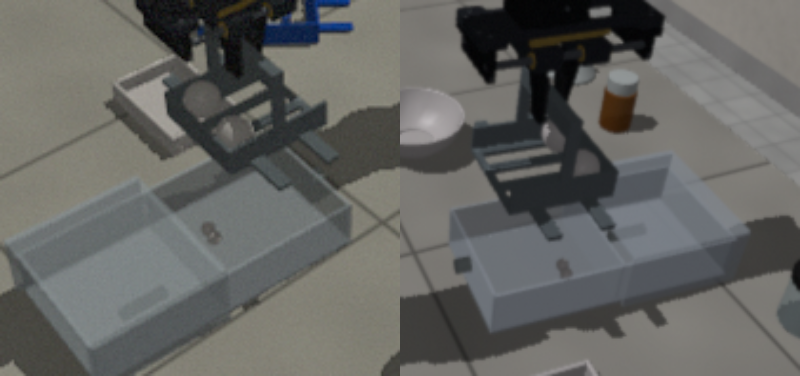

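The scene crop shows two large balls in the lifted sieve at (200,100) and (232,132), and one or two small balls in the drawer at (210,232). I'll zoom in to count.

Run:
```python
from h import *
z=lambda a:cv2.resize(a,(266,266),interpolation=cv2.INTER_CUBIC)
sc=[grab("scene")[0] for _ in range(3)]; sd=[grab("side")[0] for _ in range(3)]
s=np.mean(sc,0).astype(np.uint8); d=np.mean(sd,0).astype(np.uint8)
r1=np.hstack([z(s[214:244,194:224]),z(d[210:240,310:340]),z(grab("wrist")[0][60:300,130:370])])
r2=np.hstack([z(s[150:215,185:250]),z(d[120:200,270:350]),z(d[90:140,290:340])])
cv2.imwrite("pics/s3.png",cv2.convertScaleAbs(np.vstack([r1,r2]),alpha=1.4))
```

```text
(no output)
```

View pics/s3.png

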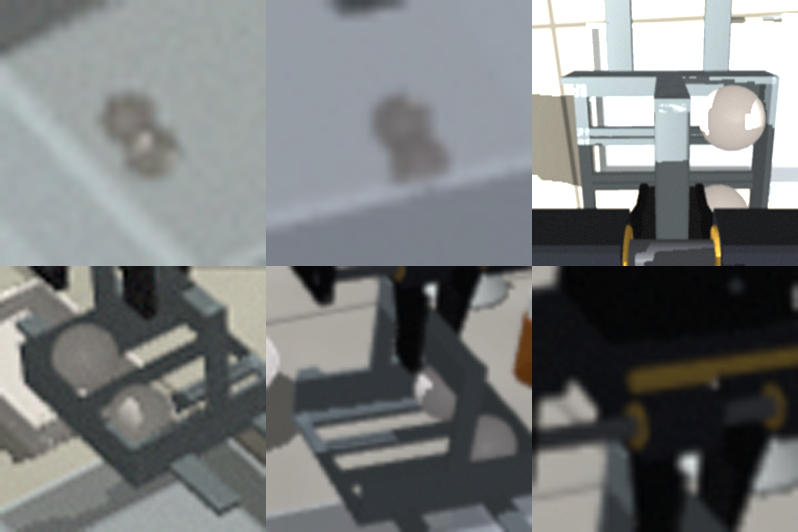

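Two small balls lie touching in the drawer (top left, top middle). Both large balls are in the sieve, and no small ball is left in it. Now to the bowl, staying level.

```bash
python3 -m handwheel '[[0.005,0.012,-0.001,0,0,0,0],[0.005,0.024,-0.003,0,0,0,0],[0.005,0.034,-0.003,0,0,0,0],[0.005,0.034,-0.004,0,0,0,0],[0.005,0.034,-0.004,0,0,0,0],[0.005,0.034,-0.004,0,0,0,0],[0.005,0.034,-0.004,0,0,0,0],[0.005,0.034,-0.004,0,0,0,0],[0.005,0.034,-0.003,0,0,0,0],[0.005,0.034,-0.003,0,0,0,0],[0.005,0.020,-0.002,0,0,0,0],[0.005,0.008,0,0,0,0,0]]' 58; python3 -m handwheel '[[0.005,0,0,0,0,0,-2],[0.005,0,0,0,0,0,-4],[0.005,0,0,0,0,0,-5],[0.005,0,0,0,0,0,-5],[0.005,0,0,0,0,0,-5],[0.005,0,0,0,0,0,-5],[0.005,0,0,0,0,0,-4],[0.005,0,0,0,0,0,-3],[0.005,0,0,0,0,0,-1],[0.005,0,0,0,0,0,0],[0.005,0,0,0,0,0,0]]' 58
python3 - <<'E'
from h import *
s=ctrl.get_state(); R=Ro.from_rotvec(s["tool_rot"]).as_matrix(); print(s["position"],R.round(3).tolist(),s["joint_positions"].round(3))
im,d,c=grab("scene"); P=pts(d,c);X,Y,Z=P[...,0],P[...,1],P[...,2]
m=(d>0)&(Z>.045)&(Z<.062)&(Y>.17)&(X>.35)&(X<.6)&(Y<.4)
q=P[m];print(m.sum(),cv2.minEnclosingCircle((q[:,:2]*1000).astype(np.float32)),np.percentile(q,[1,99],axis=0))
side=grab("side"); wr=grab("wrist")
for im,d,c in (side,):
    P=pts(d,c);X,Y,Z=P[...,0],P[...,1],P[...,2]
    m=(d>0)&(Z>.045)&(Z<.062)&(Y>.17)&(X>.35)&(X<.6)&(Y<.4)
    q=P[m];print(m.sum(),cv2.minEnclosingCircle((q[:,:2]*1000).astype(np.float32)),np.percentile(q,[1,99],axis=0))
b=side[0][60:280,160:450]
cv2.imwrite("pics/s4.png",np.hstack([cv2.resize(b,(400,303)),cv2.resize(wr[0],(400,303))]))
E
```

```text
time: 8.55
position: [0.4849, 0.2937, 0.2335]
tool_rot: [-2.273, -2.167, -0.0]
ft_force: [-1.1, -0.4, -3.6]
grip_width: 0.156
grip_force: 57.7
time: 9.93
position: [0.4861, 0.291, 0.2336]
tool_rot: [1.545, 2.735, -0.0]
ft_force: [0.1, -0.2, -2.9]
grip_width: 0.155
grip_force: 57.7
[0.48613349 0.29100611 0.2335691 ] [[-0.516, 0.857, 0.0], [0.857, 0.516, -0.0], [-0.0, 0.0, -1.0]] [-0.227  0.161 -0.401  1.636  0.064  1.358 -0.095]
359 ((460.13031005859375, 274.3658447265625), 81.06000518798828) [[0.38949767 0.20793958 0.04520506]
 [0.53775795 0.35367649 0.06015573]]
379 ((463.8876037597656, 272.1695556640625), 81.3272705078125) [[0.38505365 0.19381047 0.04521363]
 [0.538943   0.34879932 0.05620486]]
```

View pics/s4.png

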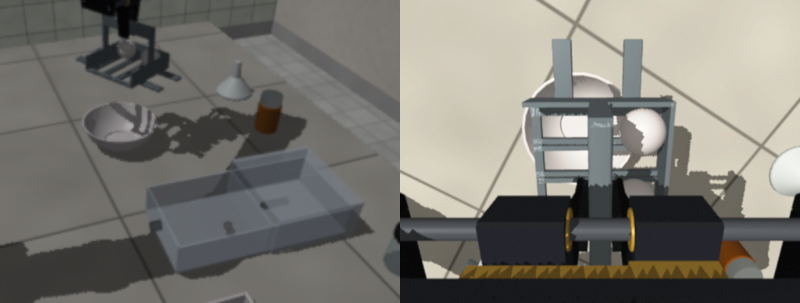

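Side crop: small balls at (228,228) in the drawer, sieve held above the bowl. Wrist view: large balls at (640,130) and (635,190) at the back of the sieve, bowl rim below it. I'll lower the sieve and tilt it gently so the balls roll to the front bar before the real tip.

```bash
python3 -m handwheel '[[0.005,0,0.010,0.02,0,0,0],[0.005,0,0.010,0.03,0,0,0],[0.005,0,0,0.02,0,0,0],[0.005,0,0,0,0,0,0],[0.005,0,0,0,-1,0,0],[0.005,0,0,0,-1,0,0],[0.005,0,0,0,0,0,0],[0.005,0,0,0,0,0,0],[0.005,0,0,0,0,0,0],[0.005,0,0,0,0,0,0],[0.005,0,0,0,0,0,0],[0.005,0,0,0,0,0,0]]' 58
cat > b.py <<'E'
from h import *
s=ctrl.get_state(); R=Ro.from_rotvec(s["tool_rot"]).as_matrix(); p=s["position"]; print(p.round(4),"tilt",np.degrees(np.arccos(-R[2,2])).round(1),s["joint_positions"].round(2))
for n in ["scene","wrist"]:
    im,d,c=grab(n); P=pts(d,c); Q=(P-p)@R  # tool coords; sieve: x=Qy, y=Qx, z=71-Qz
    S=np.stack([Q[...,1],Q[...,0],.071-Q[...,2]],-1)
    hsv=cv2.cvtColor(im,cv2.COLOR_BGR2HSV)
    w=(d>0)&(abs(S[...,0])<.07)&(abs(S[...,1])<.056)&(S[...,2]>.012)&(S[...,2]<.05)&(hsv[...,0]<22)&(hsv[...,1]>12)&(im[...,2]>60)
    nl,l,st,ce=cv2.connectedComponentsWithStats(w.astype(np.uint8))
    for i in range(1,nl):
        if st[i,4]>15: print(n,ce[i].round(),st[i,4],"sieve xyz",np.median(S[l==i],0).round(3))
E
python3 b.py
```

```text
time: 11.58
position: [0.5032, 0.3017, 0.1635]
tool_rot: [1.536, 2.72, 0.047]
ft_force: [-0.4, 0.4, -4.3]
grip_width: 0.16
grip_force: 57.7
[0.5032 0.3017 0.1635] tilt 2.0 [-0.24  0.22 -0.4   1.71  0.1   1.19 -0.12]
scene [306. 287.] 109 sieve xyz [ 0.043 -0.031  0.035]
scene [338. 294.] 139 sieve xyz [0.041 0.037 0.037]
wrist [308. 169.] 1806 sieve xyz [0.031 0.033 0.034]
wrist [306. 238.] 701 sieve xyz [ 0.035 -0.017  0.028]
```

```bash
python3 -m handwheel '[[0.005,0,0,0,-1,0,0],[0.005,0,0,0,-1,0,0],[0.005,0,0,0,0,0,0],[0.005,0,0,0,0,0,0],[0.005,0,0,0,0,0,0],[0.005,0,0,0,0,0,0],[0.005,0,0,0,0,0,0],[0.005,0,0,0,0,0,0]]' 58;python3 b.py
```

```text
time: 12.68
position: [0.5032, 0.3017, 0.1635]
tool_rot: [1.527, 2.704, 0.094]
ft_force: [-0.3, -0.1, -4.2]
grip_width: 0.152
grip_force: 57.7
[0.5032 0.3017 0.1635] tilt 4.0 [-0.23  0.19 -0.4   1.74  0.09  1.15 -0.11]
scene [306. 286.] 104 sieve xyz [ 0.04  -0.031  0.037]
scene [339. 294.] 143 sieve xyz [0.04  0.036 0.038]
wrist [305. 169.] 1767 sieve xyz [0.029 0.033 0.034]
wrist [304. 238.] 662 sieve xyz [ 0.034 -0.017  0.028]
```

```bash
python3 -m handwheel '[[0.005,0,0,0,-1,0,0],[0.005,0,0,0,-1,0,0],[0.005,0,0,0,0,0,0],[0.005,0,0,0,0,0,0],[0.005,0,0,0,-1,0,0],[0.005,0,0,0,-1,0,0],[0.005,0,0,0,0,0,0],[0.005,0,0,0,0,0,0],[0.005,0,0,0,0,0,0]]' 58;python3 b.py
```

```text
time: 13.9
position: [0.5033, 0.3017, 0.1636]
tool_rot: [1.508, 2.671, 0.187]
ft_force: [0.1, 0.1, -3.7]
grip_width: 0.154
grip_force: 57.6
[0.5033 0.3017 0.1636] tilt 8.0 [-0.22  0.14 -0.4   1.81  0.07  1.07 -0.1 ]
scene [312. 271.] 128 sieve xyz [-0.008 -0.029  0.035]
scene [342. 278.] 145 sieve xyz [-0.01   0.035  0.036]
wrist [222. 169.] 1026 sieve xyz [-0.018  0.03   0.034]
wrist [213. 238.] 423 sieve xyz [-0.029 -0.017  0.029]
```

```bash
python3 -m handwheel '[[0.005,0,0,0,0,0,0],[0.005,0,0,0,0,0,0],[0.005,0,0,0,0,0,0],[0.005,0,0,0,0,0,0],[0.005,0,0,0,0,0,0]]' 58;python3 b.py
```

```text
time: 14.62
position: [0.5032, 0.3016, 0.1636]
tool_rot: [1.508, 2.671, 0.187]
ft_force: [-0.9, 1.4, -3.2]
grip_width: 0.156
grip_force: 57.6
[0.5032 0.3016 0.1636] tilt 8.0 [-0.22  0.14 -0.4   1.81  0.07  1.07 -0.1 ]
scene [314. 267.] 38 sieve xyz [-0.028 -0.027  0.03 ]
scene [346. 273.] 74 sieve xyz [-0.03   0.041  0.032]
wrist [201. 169.] 1315 sieve xyz [-0.032  0.032  0.034]
wrist [197. 239.] 746 sieve xyz [-0.04  -0.018  0.029]
```

```bash
python3 -m handwheel '[[0.005,0,0,0,-3,0,0],[0.005,0,0,0,-5,0,0],[0.005,0,0,0,-5,0,0],[0.005,0,0,0,-4,0,0],[0.005,0,0,0,-3,0,0],[0.005,0,0,0,0,0,0]]' 58;python3 b.py
```

```text
time: 15.48
position: [0.5019, 0.3007, 0.1627]
tool_rot: [1.395, 2.472, 0.613]
ft_force: [0.3, -0.6, -3.4]
grip_width: 0.157
grip_force: 57.7
[0.5019 0.3007 0.1627] tilt 27.9 [-0.18 -0.1  -0.4   2.12 -0.03  0.63 -0.03]
scene [313. 268.] 79 sieve xyz [-0.037 -0.03   0.039]
scene [342. 278.] 155 sieve xyz [-0.033  0.036  0.035]
wrist [189. 169.] 1648 sieve xyz [-0.038  0.033  0.035]
wrist [194. 239.] 722 sieve xyz [-0.041 -0.017  0.03 ]
```

```bash
python3 -m handwheel '[[0.005,0,-0.003,0,-4,0,0],[0.005,0,-0.003,0,-4,0,0],[0.005,0,0,0,-2,0,0],[0.005,0,0,0,0,0,0],[0.005,0,0,0,0,0,0],[0.005,0,0,0,0,0,0]]' 58;python3 b.py
```

```text
time: 16.32
position: [0.4994, 0.2995, 0.1613]
tool_rot: [1.328, 2.352, 0.811]
ft_force: [-0.6, -1.0, -2.6]
grip_width: 0.156
grip_force: 57.7
[0.4994 0.2995 0.1613] tilt 38.0 [-0.2  -0.19 -0.38  2.28 -0.1   0.38  0.03]
```

Run:
```python
from h import *
a=grab("scene")[0][190:330,230:400]; b=grab("side")[0][90:250,180:350]; w=grab("wrist")[0]
cv2.imwrite("pics/s5.png",np.hstack([cv2.resize(x,(266,266)) for x in (a,b,w)]))
```

```text
(no output)
```

View pics/s5.png

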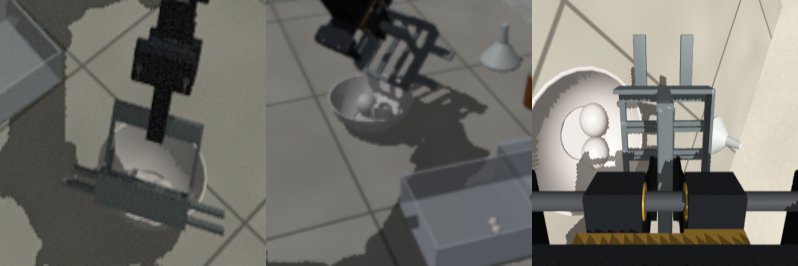

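Both large balls lie in the bowl (wrist view (593,120) and (597,152)), and the small ones are still in the drawer. I'll raise, level and turn back.

```bash
python3 -m handwheel '[[0.005,0,0.0185,-0.0235,0,0,0],[0.005,0,0.0185,-0.0235,0,0,0],[0.005,0,0,0,8,0,0],[0.005,0,0,0,8,0,0],[0.005,0,0,0,8,0,0],[0.005,0,0,0,8,0,0],[0.005,0,0,0,6,0,0],[0.005,0,0,0,0,0,6],[0.005,0,0,0,0,0,8],[0.005,0,0,0,0,0,8],[0.005,0,0,0,0,0,8],[0.005,0,0,0,0,0,4]]' 58
cat > back.py <<'E'
from h import *
s=ctrl.get_state(); p=s["position"]; R=Ro.from_rotvec(s["tool_rot"]).as_matrix()
G=Ro.from_rotvec([2.277,2.164,0]).as_matrix(); g=np.array([.504,-.046,.1312])
print(p,s["time"]); print("shift tool mm",(R.T@(g-p)*1000).round(1),"turn deg",np.degrees(Ro.from_matrix(R.T@G).as_rotvec()).round(2))
E
python3 back.py
```

```text
time: 18.08
position: [0.4996, 0.2994, 0.2204]
tool_rot: [2.28, 2.161, 0.002]
ft_force: [0.0, 0.2, -3.6]
grip_width: 0.157
grip_force: 57.6
[0.49958086 0.29938155 0.22035487] 18.075
shift tool mm [-344.7   22.9   88.9] turn deg [ 0.05 -0.07 -0.17]
```

```bash
python3 -m handwheel '[[0.005,-0.020,0.002,0,0,0,0],[0.005,-0.045,0.003,0,0,0,0],[0.005,-0.045,0.003,0,0,0,0],[0.005,-0.045,0.003,0,0,0,0],[0.005,-0.045,0.003,0,0,0,0],[0.005,-0.045,0.003,0,0,0,0],[0.005,-0.045,0.003,0,0,0,0],[0.005,-0.035,0.003,0,0,0,0],[0.005,-0.020,0,0,0,0,0],[0.005,0,0,0,0,0,0],[0.005,0,0,0,0,0,0]]' 58;python3 back.py; python3 low.py
```

```text
time: 19.45
position: [0.5044, -0.046, 0.2205]
tool_rot: [-2.276, -2.166, -0.001]
ft_force: [0.2, -0.4, -2.3]
grip_width: 0.154
grip_force: 57.6
[ 0.50437041 -0.04598176  0.22048809] 19.45
shift tool mm [-0.1 -0.4 89.3] turn deg [ 0.01 -0.05  0.07]
scene [209. 228.] [ 5  5 13] [ 0.548 -0.059  0.019]
u303 v197: [ 0.562 -0.096  0.002]
wrist [295. 164.] [ 13  16 129] [ 0.55  -0.051  0.016]
```

```bash
python3 -m handwheel '[[0.005,0,0,0.030,0,0,0],[0.005,0,0,0.030,0,0,0],[0.005,0,0,0.018,0,0,0],[0.005,0,0,0.006,0,0,0],[0.005,0,0,0.003,0,0,0],[0.005,0,0,0.001,0,0,0],[0.005,0,0,0.001,0,0,0],[0.005,0,0,0,0,0,0],[0.005,0,0,0,0,0,0]]' 58;python3 back.py
```

```text
time: 20.72
position: [0.5046, -0.0467, 0.1316]
tool_rot: [2.277, 2.164, 0.001]
ft_force: [0.4, 0.3, -2.1]
grip_width: 0.151
grip_force: 57.6
[ 0.50460239 -0.04668364  0.13163773] 20.725
shift tool mm [ 0.7 -0.6  0.4] turn deg [ 0.02 -0.01  0.01]
```

```bash
python3 -m handwheel '[[0.005,0,0,0.0005,0,0,0],[0.005,0,0,0,0,0,0],[0.005,0,0,0,0,0,0]]' 58; python3 -m handwheel '[[0.005,0,0,0.0005,0,0,0],[0.005,0,0,0,0,0,0],[0.005,0,0,0,0,0,0]]' 58
```

```text
time: 21.1
position: [0.5045, -0.0467, 0.1311]
tool_rot: [2.277, 2.164, 0.0]
ft_force: [-0.3, 0.3, 0.4]
grip_width: 0.156
grip_force: 57.6
time: 21.48
position: [0.5046, -0.0467, 0.131]
tool_rot: [2.277, 2.164, 0.0]
ft_force: [-3.5, 1.1, 5.4]
grip_width: 0.156
grip_force: 57.6
```

Contact at the drawer's rim. I'll open slowly and evenly, then retreat straight up.

```bash
python3 -m handwheel '[[0.02,0,0,-0.0005,0,0,0],[0.03,0,0,0,0,0,0],[0.05,0,0,0,0,0,0],[0.07,0,0,0,0,0,0],[0.07,0,0,0,0,0,0],[0.07,0,0,0,0,0,0],[0.07,0,0,0,0,0,0],[0.07,0,0,0,0,0,0]]' 3; python3 -m handwheel '[[0.07,0,0,-0.01,0,0,0],[0.07,0,0,-0.03,0,0,0],[0.07,0,0,-0.05,0,0,0],[0.07,0,0,-0.05,0,0,0],[0.07,0,0,-0.03,0,0,0],[0.07,0,0,0,0,0,0]]'; python3 low.py
python3 - <<'E'
from h import *
fr={n:grab(n) for n in ("scene","side","wrist")}
for n in fr:
    im,d,c=fr[n]; P=pts(d,c);X,Y,Z=P[...,0],P[...,1],P[...,2]
    m=(d>0)&(X>.47)&(X<.53)&(abs(Y)<.2)&(Z>.155)&(Z<.168)
    q=P[m]
    if len(q)<20: continue
    k=cv2.fitLine((q[:,:2]*1000).astype(np.float32),cv2.DIST_HUBER,0,.01,.01).ravel()
    a,b=[q[np.argsort(q[:,1])][s] for s in (slice(0,30),slice(-30,None))]
    print(n,m.sum(),k,q.min(0).round(3),q.max(0).round(3),"z ends",np.median(a[:,2]).round(4),np.median(b[:,2]).round(4))
w=fr["wrist"][0]; cv2.imwrite("pics/s6.png",np.hstack([cv2.resize(x,(266,266)) for x in (fr["scene"][0][130:330,120:380],fr["side"][0][110:290,200:430],w)]))
E
```

```text
time: 22.48
position: [0.5045, -0.0466, 0.1309]
tool_rot: [2.277, 2.165, 0.0]
ft_force: [-0.2, -0.8, 0.0]
grip_width: 0.798
grip_force: 0.0
time: 23.22
position: [0.5059, -0.0467, 0.3046]
tool_rot: [2.273, 2.161, 0.007]
ft_force: [0.2, 0.1, 0.2]
grip_width: 0.802
grip_force: 0.0
u303 v197: [ 0.56  -0.097  0.087]
wrist [287. 155.] [ 12  17 121] [ 0.549 -0.06   0.017]
scene 239 [ 5.0303992e-02  9.9873394e-01  5.0168393e+02 -4.1117809e+01] [ 0.49  -0.106  0.155] [0.51  0.015 0.166] z ends 0.1625 0.1617
side 274 [ 4.1690975e-02  9.9913055e-01  4.9964865e+02 -5.4857433e+01] [ 0.492 -0.11   0.155] [0.512 0.011 0.163] z ends 0.1598 0.1604
wrist 1719 [ 5.5440553e-02  9.9846196e-01  5.0373325e+02 -4.2852375e+01] [ 0.493 -0.106  0.155] [0.513 0.014 0.162] z ends 0.1591 0.1594
```

View pics/s6.png

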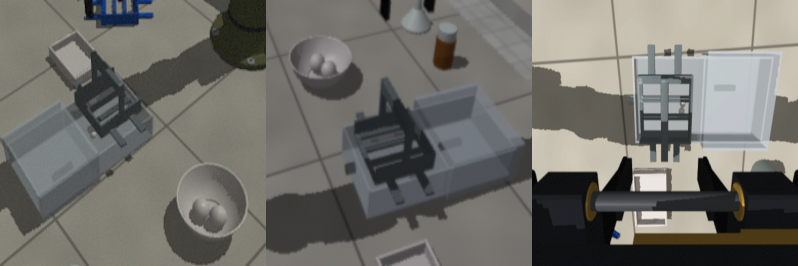

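The sieve is back level on the drawer, within about 2 mm of where it was. Both large balls are in the bowl, the small ones are in the drawer, and the gripper is clear.

```bash
python3 -c "
from bench import ctrl
print(ctrl.close_job())"
```

```text
the job is handed in; nothing more can be done
None
```

I handed the job in at about 23 s: both small balls are in the drawer, both large balls are in the round bowl, and the empty sieve is back level on the drawer, about 2–3 mm from its starting place.

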